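# Select green light and click the green filter into the lamp's catch

## Robot

A 6-joint arm with a two-finger parallel gripper is mounted at the origin on a cart in front of the work surface, level with it; the furniture and walls round the work are solid. World frame = base frame: x ahead of the robot, y to its left, z up, the work surface at z = 0. Lengths are in mm, angles in rad, forces in N, time in s.
With the tool pointing down it reaches from about 400 to 925 mm from the base axis. Payload 12.5 kg.
Tool frame: the origin (TCP) lies at the centre of the arm's flange, where the gripper is bolted on; the fingertips stand 190 mm ahead of it and the grasp point (between the pads) lies 171 mm ahead of it; z points along the fingers, y is the direction in which the jaws open and shut (so a half turn about z gives the same grasp; the last joint's range is limited). The gripper opens to 95 mm and grips with 3 to 60 N. Pads are 20 mm wide; open, the fingers measure 119 mm over their backs; the gripper's body (75 mm by 180 mm) begins 59 mm behind the grasp point.
Start: joints at [-1.331, 0.491, 1.559, -0, 1.092, -0.106], TCP at [211.863, -587.996, 404.761] pointing down, gripper open.
Joint ranges: [-3.1, 3.1], [-0.84, 2.19], [0.05, 2.79], [-1.13, 4.28], [0.06, 2.93], [-2.69, 2.69]. Speed limits (rad/s): [2.22, 2.22, 2.79, 3.14, 3.14, 3.14].

## Interface

Orientations are given as [roll, pitch, yaw] about the fixed x, y, z axes, in that order (R = Rz(yaw) Ry(pitch) Rx(roll)).
In Python, from cell import env gives the robot as it stands.
- The arm moves only by the shell command python3 -m pendant 'ROWS'. ROWS is JSON, a list of rows, each an object of numbers: "x", "y", "z": the shift along the tool's x, y, z in units of 150 mm (1.0 is 150 mm); "rx", "ry", "rz": the turn, a rotation vector about the tool's x, y, z in units of 45 degrees (1.0 is 45 degrees); "jaw": the opening, from 0 (shut) to 1 (fully open). In form: [{"x": .., "y": .., "z": .., "rx": .., "ry": .., "rz": .., "jaw": ..}, ...]. A call has 1 to 10 rows; each row is the pose to reach, as a shift and turn from the pose commanded when the call began, along the tool's axes at that moment; what a row does not reach only later rows make up. A row lasts 1/8 s, in which the tool goes at most 62.5 mm and 10.7 degrees, less where a joint would pass 70% of its speed; a pose out of reach is approached as far as the arm can. A call with a number of a shift or a turn outside -1 to 1 is refused whole. A call with a gripper value outside its range is refused whole. The fingers move at their own pace and stop on an object; the grip force is fixed at half the most. Time passes only in rows, so rows that repeat a pose let the fingers close. It gives the time, the measured TCP pose, the force and the opening at its end, in the units of the state.
- env.state(): the state, without advancing time (a new reading comes with each control period).
- env.read_camera(name): name is "scene" or "side" or "wrist"; returns a dict with "img" (480x640x3 uint8, red, green, blue), "fx", "fy", "cx", "cy" (pixels), "D" ([k1, k2, p1, p2, k3] as OpenCV has them; the pictures are not rectified), "rvec" (rotation vector, rad) and "tvec" (3), from world to camera coordinates, as OpenCV has them. Camera axes: x right, y down, z forward; pixel columns grow to the right and rows downward; lengths in mm; the calibration is good to about 2 mm. A picture is of the moment at which its call begins. There is no depth.
- env.job_done(): hands the job in, once; it reports no verdict.
The state is a dict: "t": time; "joints": joint angles; "qvel": joint speeds; "tau": joint torques, N m; "eef_pos": TCP position; "tcp_rot": TCP orientation; "ft_force": force on the tool from outside, world axes, zero at the start; "moment": the same for the moment, N m; "opening": opening from 0.0 (shut) to 1.0 (fully open).
Only numpy, scipy, OpenCV 4.12 (cv2) and the standard library are available. Lean on these libraries where they do the work, as an engineer would, in place of code of your own. Each camera call takes 0.05 s, during which the arm holds its last target.

## Task

Turn the pointer of the selector knob on the grey lamp control box to the green dot, and then slide the green filter holder along its rail, by the white grip tab on its top, until its ball clicks into the notch of the catch in front of the black lamp (red line on the holder facing the red line on the brass catch plate), without running past the catch. Finish while still gripping the tab, with the holder resting in the notch: do not let go at the end. Leave the lamp where it is clamped and the other things on the bench alone.

Things in the scene. Friction and masses are not known exactly. Their poses are not given: they have to be found in the camera images.
- lamp_control: Grey lamp control box with a black top, 120 x 120 mm, 44 mm high; origin under its middle, x away from the robot, z up. Four coloured dots lie 37 mm from the knob's axis, on the side away from the robot: white, yellow, green, blue, from left to right.
- lamp_selector (a joint): Selector knob on the lamp control box, in rad, growing clockwise as seen from above. It clicks (spring ball, about 0.04 N m) every 0.7 rad: pointer at the white dot 0, yellow 0.7, green 1.4, blue 2.1; stops at -0.3 and 2.4. It starts near white or yellow.
- selector_grip (a point): On the knob's axis, half-way up its white grip bar, 71 mm above the worktop. Bar: 40 mm long, 13 mm wide (the width to grip), its top 83 mm above the worktop, on a round skirt 44 mm wide whose top is 57 mm above the worktop. Turns with the knob: x along the bar towards the red pointer line, y across the bar, z up.
- filter_holder (a joint): Slide of the green filter holder on its rail, in m: 0 at the rail's left end (seen from the robot), growing to the right, at most 0.235. Friction about 1 N. Its spring ball must climb a ridge 5 mm before the notch (5 to 8 N, felt from 10 mm before), then drops into the notch; an equal ridge lies 5 mm beyond. It starts left of the catch, 95 to 205 mm away.
- filter_grip (a point): Middle of the white grip tab on top of the filter holder, 130 mm above the worktop. Tab: 14 mm wide along the rail (the width to grip), 30 mm across, from 100 to 148 mm above the worktop. Below 102 mm: black filter frame, 44 mm along the rail, on a grey slider. Axes: y along the rail to the left (the holder moves along -y as its joint grows), x across it, away from the robot, z up.
- catch_notch (a point): Notch of the catch, 16 mm above the worktop, on a 36 mm wide brass plate reaching out under the rail from the black lamp (56 mm wide, top 113 mm above the worktop, nozzle ending 30 mm behind the rail's middle); clamped in another place each time. Axes as filter_grip: the holder is in the notch when filter_grip and catch_notch agree along y.
- tweezers: Steel tweezers lying on the worktop, 125 x 16 x 11 mm; origin under their middle. Leave alone.
- slide_box: Blue slide box, 90 x 98 x 32 mm; origin under its middle. Leave alone.
- conical_flask_1: Conical glass flask, 63 mm wide, 108 mm high; origin under its middle. Leave alone.
- sample_jar: Glass sample jar with a white lid, 50 mm wide, 53 mm high; origin under its middle. Leave alone.
- dropper_bottle: Brown dropper bottle with a black top, 33 mm wide, 104 mm high; origin under its middle. Leave alone.
- petri_dish: Covered petri dish, 61 mm wide, 16 mm high; origin under its middle. Leave alone.
Things that resemble listed ones, but are neither listed nor needed, are in the scene too. There is more than one size of the lamp_control; the job needs the larger.

How it is judged (in metres and radians):
On the way, in this order (a step that is already met when the one before it is completed fails the run):
1. the selector's pointer is at the green dot (within 0.15 rad) (value of joint lamp_selector between 1.25 and 1.55 rad), for 0.3 s.
2. the filter holder is in the notch of the catch (within 3 mm), with the selector still at green (all of step 1 and y of filter_grip in the frame of catch_notch between -0.003 and 0.003 m and velocity of joint filter_holder between -0.005 and 0.005 m/s), for 0.3 s.
At the end, for the whole second after the job is handed in: The selector's pointer is at the green dot (within 0.15 rad), the filter holder rests in the notch of the catch (within 3 mm along the rail, slower than 5 mm/s), and the fingers still hold it with at least 2 N (all of step 2 and contact force between the fingers and filter_holder above 2 N); the arm keeps its last pose, push and grip.
It fails at once if the filter holder ran past the catch (more than 12 mm beyond the notch) (y of filter_grip in the frame of catch_notch below -0.012 m).
It fails at once if the lamp was shifted along the rail by more than 5 mm (distance of catch_notch from where it was at the start of the episode above 0.005 m).
It fails at once if one of the other things on the bench moved by more than 30 mm (distance of any of tweezers, slide_box, conical_flask_1, sample_jar, dropper_bottle, petri_dish from where it was at the start of the episode above 0.03 m).
It also fails if it takes over 58 s, if anything falls off the work surface, if the arm or the gripper's body presses on something with over 40 N, if the wrist force passes 120 N, or if a joint passes its speed limit or range.

## Working session

There is one attempt and no reset: what is moved stays moved. The work goes in short steps, Python scripts to look and compute and a shell command to move; the robot and the scene stay as the last step left them, time stands still between calls to the robot, and variables do not carry over. Pictures are saved under pics/ and viewed, and the job is handed in when it is done.

```bash
ls; mkdir -p pics
python3 - <<'E'
from cell import env
import cv2
s=env.state(); print(s)
for n in ["scene","side","wrist"]:
    c=env.read_camera(n); cv2.imwrite(f"pics/{n}0.png",c["img"][:,:,::-1]); print(n,{k:v for k,v in c.items() if k!="img"})
E
```

```text
pics
{'t': 0.0, 'joints': array([-1.33062461e+00,  4.91552209e-01,  1.55944966e+00, -4.76020632e-05,
        1.09170379e+00, -1.05528835e-01]), 'qvel': array([-1.53195875e-03,  1.69635367e-03, -1.37364423e-03, -8.33253749e-04,
        2.88106001e-05,  7.45450779e-04]), 'tau': array([-2.86168543e-04, -6.12654090e+01, -2.58186883e+01,  6.92525133e-02,
        4.81729140e-02, -1.24153994e-04]), 'eef_pos': array([ 211.83643587, -587.96789653,  404.1661262 ]), 'tcp_rot': array([-3.14048139e+00, -7.52536144e-05,  3.45722473e-01]), 'ft_force': array([ 0.33325008, -0.84921513, -0.73556861]), 'moment': array([ 0.01364752, -0.00199511, -0.03810566]), 'opening': 0.997073574089061}
scene {'fx': 460.67804226450266, 'fy': 460.67804226450266, 'cx': 321.6611813938106, 'cy': 238.91179543669145, 'D': array([0.01112867, 0.        , 0.        , 0.        , 0.        ]), 'rvec': array([ 1.8400996 , -0.93546831,  0.62460637]), 'tvec': array([-321.30152277,  289.77899544, 1334.22543985])}
side {'fx': 448.1831274232873, 'fy': 448.1831274232873, 'cx': 319.3272654061882, 'cy': 237.7218038129029, 'D': array([-0.08266579,  0.        ,  0.        ,  0.        ,  0.        ]), 'rvec': array([ 0.72721298, -2.32274084,  1.41666238]), 'tvec': array([ 459.73690596,  229.05542486, 1016.88124185])}
wrist {'fx': 409.9389452180103, 'fy': 409.9389452180103, 'cx': 320.44398050849117, 'cy': 240.64262191967455, 'D': array([-0.08519172,  0.        ,  0.        ,  0.        ,  0.        ]), 'rvec': array([-2.36379644,  1.65974334,  0.24930005]), 'tvec': array([-625.52550629,  -34.36534489,  391.84105774])}
```

View pics/scene0.png

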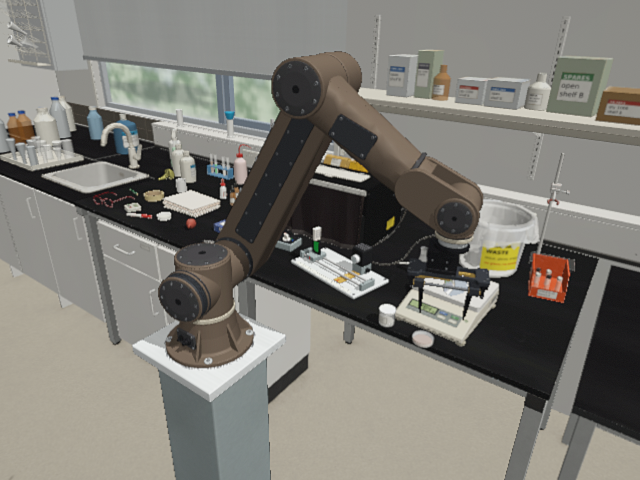

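View pics/side0.png

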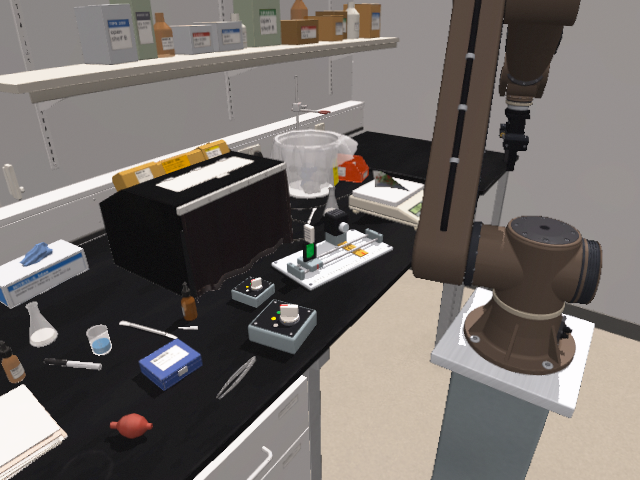

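View pics/wrist0.png

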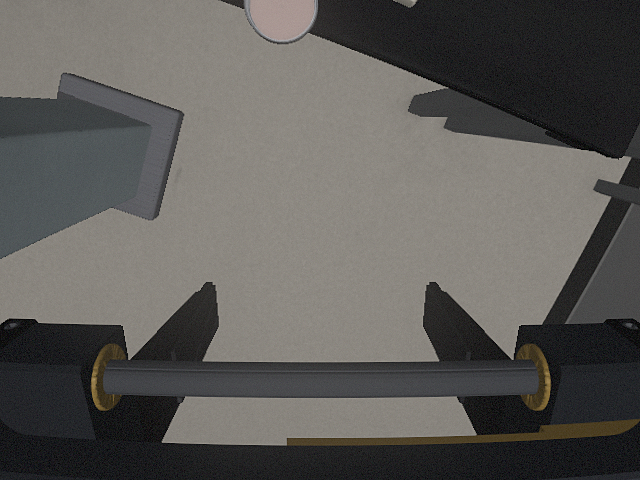

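The side view shows two candidates for the control box: the larger at (283,325) and the smaller at (253,290). The rail plate is at (335,255), with the green holder at (310,245) and the lamp at (337,222). The larger box at (283,325) fits the description, so I'll check it in a close crop.

```bash
cat > h.py <<'E'
import numpy as np, cv2
from cell import env
def ray(c,u,v):
    K=np.array([[c["fx"],0,c["cx"]],[0,c["fy"],c["cy"]],[0,0,1]])
    n=cv2.undistortPoints(np.array([[[u,v]]],float),K,c["D"])[0,0]
    R=cv2.Rodrigues(c["rvec"])[0]; t=np.array(c["tvec"]).reshape(3)
    return -R.T@t, R.T@np.array([n[0],n[1],1])
def onz(c,u,v,z):
    o,d=ray(c,u,v); return (o+d*(z-o[2])/d[2]).round(1)
def proj(c,P):
    K=np.array([[c["fx"],0,c["cx"]],[0,c["fy"],c["cy"]],[0,0,1]])
    return cv2.projectPoints(np.array(P,float).reshape(-1,3),c["rvec"],c["tvec"],K,c["D"])[0][:,0].round(1)
E
python3 - <<'E'
from h import *
im=cv2.imread("pics/side0.png")
a=cv2.resize(im[190:360,220:400],None,fx=4.4,fy=3.5*4.4/3.5*0.8,interpolation=cv2.INTER_CUBIC)
a=cv2.resize(im[270:360,225:325],None,fx=6,fy=6,interpolation=cv2.INTER_CUBIC)
b=cv2.resize(im[195:290,265:400],None,fx=5.5,fy=5.5,interpolation=cv2.INTER_CUBIC)
cv2.imwrite("pics/a.png",a);cv2.imwrite("pics/b.png",b)
E
```

```text
(no output)
```

View pics/a.png

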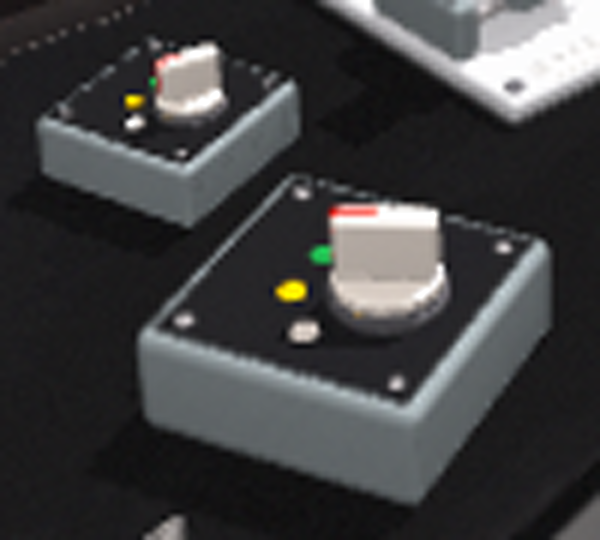

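View pics/b.png

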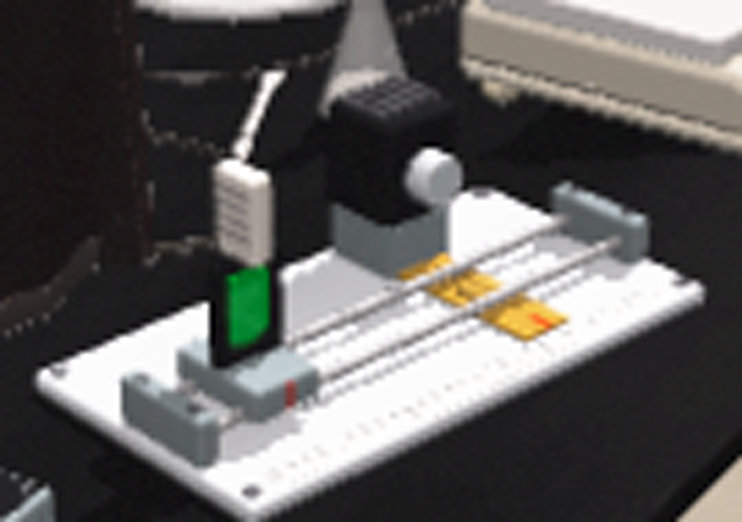

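The crop confirms it: larger box, white/yellow/green dots, pointer near yellow or white. The holder is at the rail's left end, with the brass plate and its red line at crop-b (540,322).

Run:
```python
from h import *
c=env.read_camera("side")
A=lambda u,v,z:onz(c,225+(u-2.5)/6,270+(v-2.5)/6,z)
B=lambda u,v,z:onz(c,265+(u-2.3)/5.5,195+(v-2.3)/5.5,z)
for n,u,v,z in [("w",303,331,44),("y",291,291,44),("g",322,255,44),("s1",184,320,44),("s2",302,193,44),("s3",503,248,44),("s4",397,384,44),("bar red end",331,211,83),("bar end",439,212,83),("bar red end back",377,211,83)]: print(n,A(u,v,z))
P=[A(*p,44)[:2] for p in [(303,331),(291,291),(322,255)]]
for n,u,v,z in [("plate red",540,322,4),("holder red bot",290,407,12),("tab topL",217,172,148),("tab topR",272,180,148),("tab top back",245,160,148),("plate corner",52,372,10),("pl2",250,492,10),("pl3",684,283,10),("pl4",482,193,10),("endL",210,465,10)]: print(n,B(u,v,z))
```

```text
w [456.9 321.   44. ]
y [476.5 304.9  44. ]
g [481.4 280.5  44. ]
s1 [498.1 341.5  44. ]
s2 [514.7 252.9  44. ]
s3 [426.1 236.9  44. ]
s4 [408.8 325.3  44. ]
bar red end [460.6 296.9  83. ]
bar end [426.9 274.6  83. ]
bar red end back [446.4 287.2  83. ]
plate red [ 496.7 -138.2    4. ]
holder red bot [551.2  25.5  12. ]
tab topL [578.4  46.3 148. ]
tab topR [550.6  38.6 148. ]
tab top back [575.2  27.4 148. ]
plate corner [679.4  64.7  10. ]
pl2 [522.5  99.9  10. ]
pl3 [ 446.6 -214.    10. ]
pl4 [ 602.6 -249.5   10. ]
endL [553.7  91.2  10. ]
```

```bash
R='{"x":1,"y":-1,"jaw":1}'; python3 -m pendant '[{"x":1,"y":-1,"jaw":1},{"x":1,"y":-1,"jaw":1},{"x":1,"y":-1,"jaw":1},{"x":1,"y":-1,"jaw":1},{"x":1,"y":-1,"jaw":1}]'
python3 -m pendant '[{"x":1,"y":-1,"jaw":1},{"x":1,"y":-1,"jaw":1},{"x":1,"y":-1,"jaw":1},{"x":1,"y":-1,"jaw":1},{"x":1,"y":-1,"jaw":1},{"x":1,"y":-1,"jaw":1}]'
python3 - <<'E'
from h import *
c=env.read_camera("wrist"); cv2.imwrite("pics/w1.png",c["img"][:,:,::-1])
E
```

```text
invalid input
invalid input
```

View pics/w1.png

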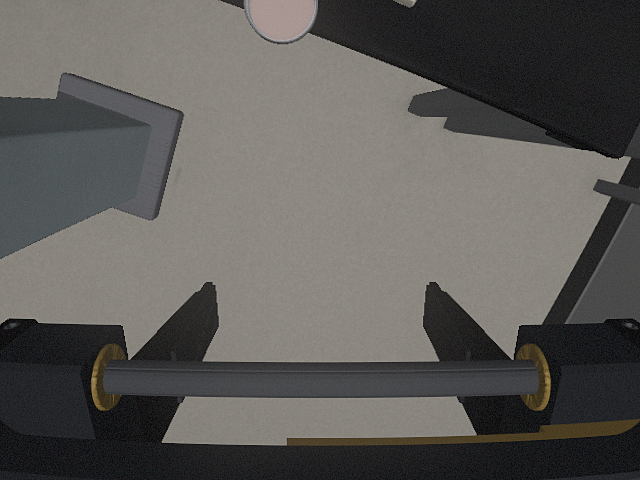

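```bash
python3 -m pendant '[{"x":1,"y":-1,"z":0,"rx":0,"ry":0,"rz":0,"jaw":1},{"x":1,"y":-1,"z":0,"rx":0,"ry":0,"rz":0,"jaw":1},{"x":1,"y":-1,"z":0,"rx":0,"ry":0,"rz":0,"jaw":1},{"x":1,"y":-1,"z":0,"rx":0,"ry":0,"rz":0,"jaw":1},{"x":1,"y":-1,"z":0,"rx":0,"ry":0,"rz":0,"jaw":1}]'
```

```text
t: 0.88
eef_pos: [302.7, -394.8, 405.1]
tcp_rot: [3.141, -0.0, 0.348]
ft_force: [-0.4, -0.0, -0.9]
opening: 0.998
```

```bash
python3 -m pendant '[{"x":1,"y":-1,"z":0,"rx":0,"ry":0,"rz":0,"jaw":1},{"x":1,"y":-1,"z":0,"rx":0,"ry":0,"rz":0,"jaw":1},{"x":1,"y":-1,"z":0,"rx":0,"ry":0,"rz":0,"jaw":1},{"x":1,"y":-1,"z":0,"rx":0,"ry":0,"rz":0,"jaw":1},{"x":1,"y":-1,"z":0,"rx":0,"ry":0,"rz":0,"jaw":1},{"x":1,"y":-1,"z":0,"rx":0,"ry":0,"rz":0,"jaw":1}]'
python3 - <<'E'
from h import *
c=env.read_camera("wrist"); cv2.imwrite("pics/w2.png",c["img"][:,:,::-1])
print(ray(c,320,240))
E
```

```text
t: 1.62
eef_pos: [392.3, -205.2, 404.6]
tcp_rot: [3.141, 0.0, 0.345]
ft_force: [0.4, -0.3, -1.3]
opening: 0.998
(array([ 469.9936577 , -178.18818224,  384.73114675]), array([-0.27447082, -0.0983412 , -0.95655549]))
```

View pics/w2.png

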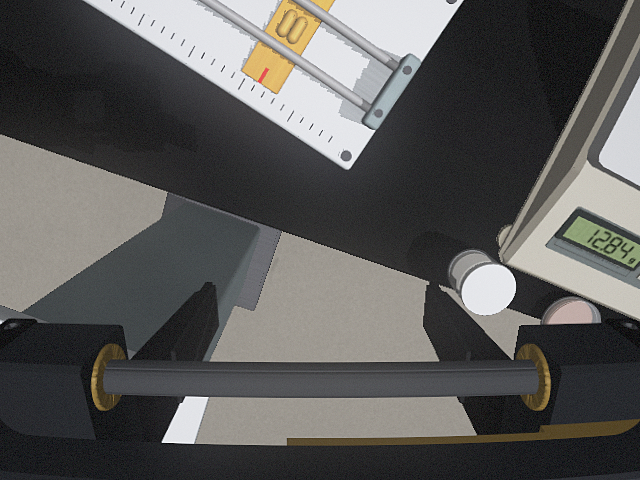

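The wrist view shows the brass plate's red line at (264,75) and the catch ridges at (292,25). Moving on over the rail.

```bash
python3 -m pendant '[{"x":0.9,"y":-0.3,"z":0,"rx":0,"ry":0,"rz":0,"jaw":1},{"x":0.9,"y":-0.3,"z":0,"rx":0,"ry":0,"rz":0,"jaw":1},{"x":0.9,"y":-0.3,"z":0,"rx":0,"ry":0,"rz":0,"jaw":1},{"x":0.9,"y":-0.3,"z":0,"rx":0,"ry":0,"rz":0,"jaw":1},{"x":0.9,"y":-0.3,"z":0,"rx":0,"ry":0,"rz":0,"jaw":1}]'
python3 - <<'E'
from h import *
c=env.read_camera("wrist"); cv2.imwrite("pics/w3.png",c["img"][:,:,::-1]); np.save("w3.npy",c,allow_pickle=True)
print(ray(c,320,240))
E
```

```text
t: 2.3
eef_pos: [503.4, -117.1, 404.6]
tcp_rot: [-3.141, 0.001, 0.344]
ft_force: [0.1, -0.2, 0.4]
opening: 1.0
(array([581.01324926, -90.11487312, 384.63174749]), array([-0.27514617, -0.09790449, -0.95640625]))
```

View pics/w3.png

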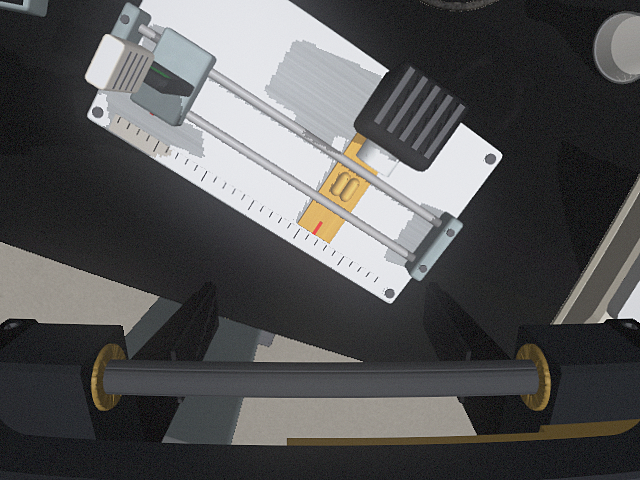

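This view shows the whole rail: holder at (130,75), brass plate red line at (318,229), ridges at (347,186) and lamp top at (412,115). Measuring by mask and ray.

Run:
```python
from h import *
c=np.load("w3.npy",allow_pickle=True).item(); im=c["img"].astype(int)
m=((im[...,0]>150)&(im[...,1]<90)&(im[...,2]<90)).astype(np.uint8)
n,l,s,ce=cv2.connectedComponentsWithStats(m)
for i in range(1,n):
    if s[i,4]>4: print(s[i],ce[i], onz(c,*ce[i],14))
for n_,u,v,z in [("scrL",97,112,10),("scrR",390,293,10),("scrFR",490,159,10),("catch",347,186,16)]: print(n_,onz(c,u,v,z))
bigs=[(60,0,250,160,"h"),(270,130,480,300,"k")]
for x0,y0,x1,y1,k in bigs:
    a=c["img"][y0:y1,x0:x1,::-1]; cv2.imwrite(f"pics/c{k}.png",cv2.resize(a,None,fx=3.5,fy=3.5,interpolation=cv2.INTER_CUBIC))
```

```text
[312 222  10  13  36] [316.77777778 227.83333333] [ 484.6 -121.2   14. ]
scrL [518.8 101.6  10. ]
scrR [ 444.8 -213.    10. ]
scrFR [ 599.1 -248.9   10. ]
catch [ 531.3 -133.6   16. ]
```

View pics/ch.png

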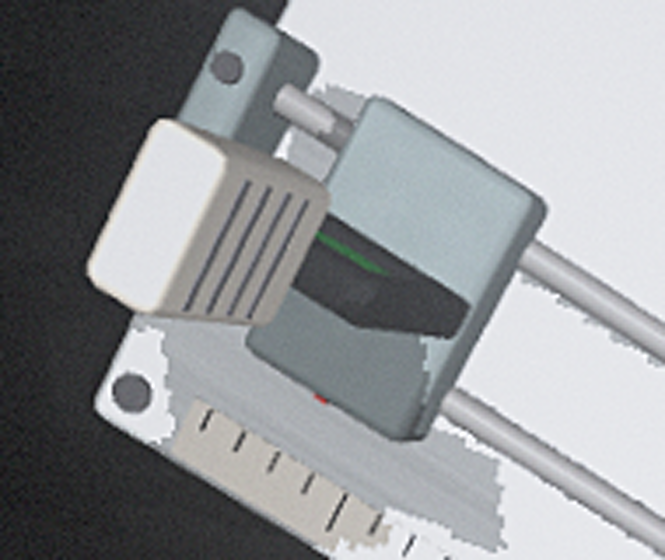

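View pics/ck.png

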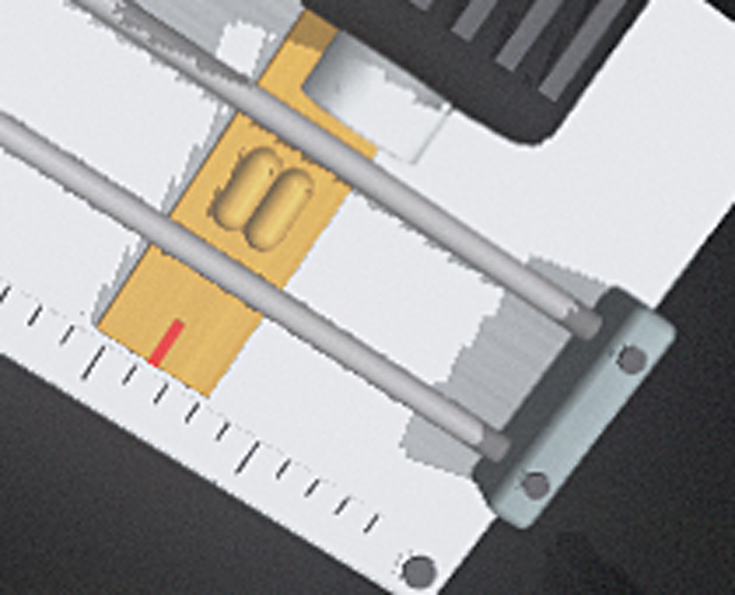

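```bash
python3 -m pendant '[{"x":0.2,"y":-1,"z":0,"rx":0,"ry":0,"rz":0,"jaw":1},{"x":0.2,"y":-1,"z":0,"rx":0,"ry":0,"rz":0,"jaw":1},{"x":0.2,"y":-1,"z":0,"rx":0,"ry":0,"rz":0,"jaw":1},{"x":0.2,"y":-1,"z":0,"rx":0,"ry":0,"rz":0,"jaw":1}]'
python3 -m pendant '[{"x":0.2,"y":-1,"z":0,"rx":0,"ry":0,"rz":0,"jaw":1},{"x":0.2,"y":-1,"z":0,"rx":0,"ry":0,"rz":0,"jaw":1},{"x":0.2,"y":-1,"z":0,"rx":0,"ry":0,"rz":0,"jaw":1},{"x":0.2,"y":-1,"z":0,"rx":0,"ry":0,"rz":0,"jaw":1}]'
python3 -m pendant '[{"x":0.12,"y":-0.65,"z":0,"rx":0,"ry":0,"rz":-0.236,"jaw":1},{"x":0.12,"y":-0.65,"z":0,"rx":0,"ry":0,"rz":-0.236,"jaw":1},{"x":0.12,"y":-0.65,"z":0,"rx":0,"ry":0,"rz":-0.236,"jaw":1},{"x":0.12,"y":-0.65,"z":0,"rx":0,"ry":0,"rz":-0.236,"jaw":1}]'
python3 - <<'E'
from h import *
c=env.read_camera("wrist"); cv2.imwrite("pics/w4.png",c["img"][:,:,::-1]); np.save("w4.npy",c,allow_pickle=True)
print(env.state()["eef_pos"],env.state()["tcp_rot"])
E
```

```text
t: 2.85
eef_pos: [480.8, 35.8, 405.1]
tcp_rot: [3.141, -0.0, 0.347]
ft_force: [0.7, -0.6, 0.6]
opening: 1.0
t: 3.35
eef_pos: [459.0, 186.5, 404.7]
tcp_rot: [3.141, -0.0, 0.347]
ft_force: [-0.0, -0.1, 0.1]
opening: 0.998
t: 3.85
eef_pos: [443.5, 282.8, 404.6]
tcp_rot: [3.141, 0.0, 0.53]
ft_force: [-0.7, 0.1, -0.1]
opening: 0.998
[443.50894405 282.74853612 404.67245449] [3.14127883e+00 2.45689534e-04 5.29237100e-01]
```

View pics/w4.png

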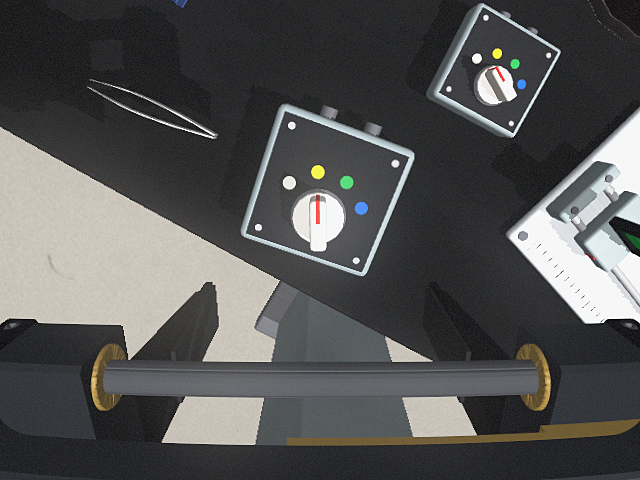

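The knob is at (318,215), bar upright in the image with its pointer at the yellow dot (318,172); the green dot is at (347,182). Measuring.

Run:
```python
from h import *
c=np.load("w4.npy",allow_pickle=True).item(); a=c["img"][90:280,230:420,::-1]
cv2.imwrite("pics/kn.png",cv2.resize(a,None,fx=3.1,fy=3.1,interpolation=cv2.INTER_CUBIC))
hsv=cv2.cvtColor(c["img"],cv2.COLOR_RGB2HSV)
pts={}
for n,lo,hi in [("y",(22,150,150),(35,255,255)),("g",(60,120,100),(85,255,255)),("b",(100,140,150),(120,255,255)),("r",(0,150,150),(6,255,255))]:
    m=cv2.inRange(hsv,lo,hi); m[:, :240]=0; m[:,420:]=0; m[:100]=0;m[280:]=0
    N,l,s,ce=cv2.connectedComponentsWithStats(m); i=1+np.argmax(s[1:,4]); pts[n]=onz(c,*ce[i],83 if n=="r" else 44); print(n,s[i],ce[i],pts[n])
w=onz(c,289,182.5,44)
P=np.array([w,pts["y"],pts["g"],pts["b"]])[:,:2]
from scipy.optimize import least_squares
r=least_squares(lambda q:np.hypot(*(P-q[:2]).T)-37,[445,286]).x; print(w,r,np.degrees(np.arctan2(*(P-r).T[::-1])))
for p in [(289,126),(395,164),(356,261),(258,227)]: print(onz(c,*p,44))
```

```text
y [311 165  14  14 145] [317.39310345 171.55862069] [475.  303.1  44. ]
g [340 176  13  13 138] [346.22463768 181.97101449] [479.6 278.   44. ]
b [355 202  13  13 133] [360.87969925 207.78947368] [467.1 255.8  44. ]
r [316 200   4  24  71] [317.01408451 211.98591549] [453.1 290.4  83. ]
[455.1 319.   44. ] [443.17227992 284.03670622] [ 71.16293612  30.91960742  -9.4093938  -49.72213516]
[495.1 341.4  44. ]
[512.9 251.   44. ]
[424.2 234.1  44. ]
[408.  323.3  44. ]
```

View pics/kn.png

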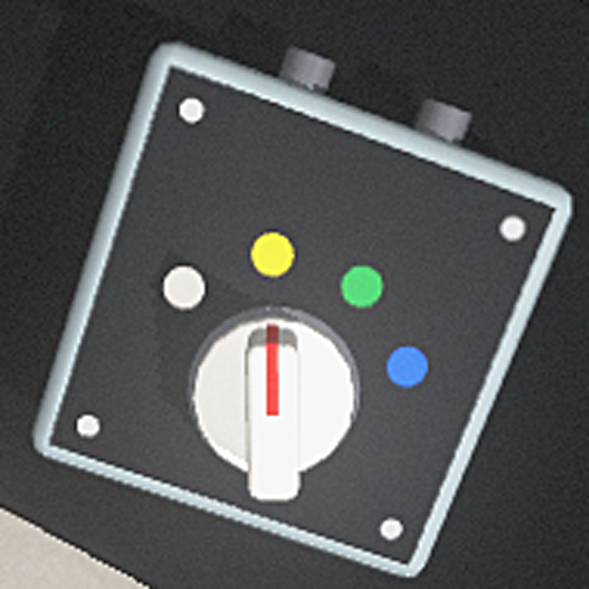

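```bash
python3 -m pendant '[{"x":0.006,"y":-0.01,"z":0.4,"rx":0,"ry":0,"rz":0,"jaw":1},{"x":0.006,"y":-0.01,"z":0.8,"rx":0,"ry":0,"rz":0,"jaw":0.7},{"x":0.006,"y":-0.01,"z":1,"rx":0,"ry":0,"rz":0,"jaw":0.5},{"x":0.006,"y":-0.01,"z":1,"rx":0,"ry":0,"rz":0,"jaw":0.5}]'
python3 -m pendant '[{"x":0,"y":0,"z":0.015,"rx":0,"ry":0,"rz":0,"jaw":0.4},{"x":0,"y":0,"z":0.015,"rx":0,"ry":0,"rz":0,"jaw":0.4}]'
python3 - <<'E'
from h import *
c=env.read_camera("side"); cv2.imwrite("pics/s5.png",cv2.resize(c["img"][200:380,180:420,::-1],None,fx=3,fy=3))
c=env.read_camera("wrist"); cv2.imwrite("pics/w5.png",c["img"][:,:,::-1])
E
```

```text
t: 4.4
eef_pos: [443.2, 284.8, 253.2]
tcp_rot: [-3.141, 0.004, 0.529]
ft_force: [-0.2, -0.4, -0.0]
opening: 0.739
t: 4.65
eef_pos: [443.2, 286.0, 253.8]
tcp_rot: [3.141, -0.002, 0.531]
ft_force: [-0.3, -0.4, -0.6]
opening: 0.531
```

View pics/s5.png

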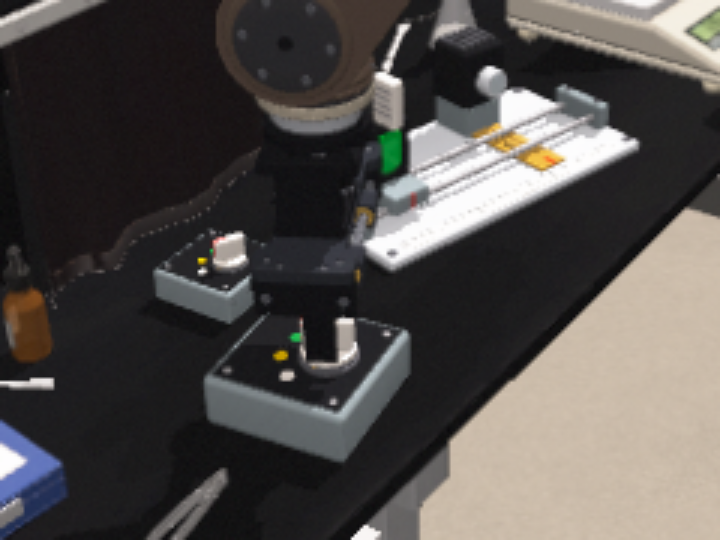

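View pics/w5.png

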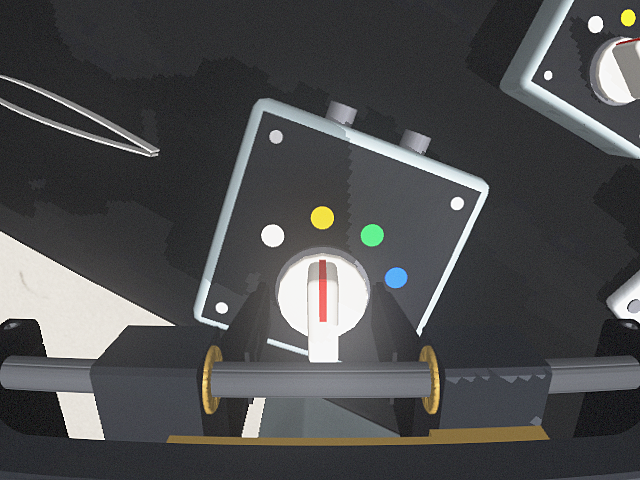

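The bar (323,300) stands midway between the fingers, pointer at yellow. Closing.

```bash
python3 -m pendant '[{"x":0,"y":0,"z":0,"rx":0,"ry":0,"rz":0,"jaw":0},{"x":0,"y":0,"z":0,"rx":0,"ry":0,"rz":0,"jaw":0},{"x":0,"y":0,"z":0,"rx":0,"ry":0,"rz":0,"jaw":0},{"x":0,"y":0,"z":0,"rx":0,"ry":0,"rz":0,"jaw":0},{"x":0,"y":0,"z":0,"rx":0,"ry":0,"rz":0,"jaw":0},{"x":0,"y":0,"z":0,"rx":0,"ry":0,"rz":0,"jaw":0}]'
```

```text
t: 5.5
eef_pos: [443.2, 285.6, 252.6]
tcp_rot: [3.14, 0.0, 0.531]
ft_force: [2.9, -8.8, 3.0]
opening: 0.136
```

```bash
python3 -m pendant '[{"x":0,"y":0.006,"z":0,"rx":0,"ry":0,"rz":0.15,"jaw":0},{"x":0,"y":0.006,"z":0,"rx":0,"ry":0,"rz":0.3,"jaw":0},{"x":0,"y":0.006,"z":0,"rx":0,"ry":0,"rz":0.45,"jaw":0},{"x":0,"y":0.006,"z":0,"rx":0,"ry":0,"rz":0.6,"jaw":0},{"x":0,"y":0.006,"z":0,"rx":0,"ry":0,"rz":0.75,"jaw":0},{"x":0,"y":0.006,"z":0,"rx":0,"ry":0,"rz":0.89,"jaw":0},{"x":0,"y":0.006,"z":0,"rx":0,"ry":0,"rz":0.89,"jaw":0},{"x":0,"y":0.006,"z":0,"rx":0,"ry":0,"rz":0.89,"jaw":0},{"x":0,"y":0.006,"z":0,"rx":0,"ry":0,"rz":0.89,"jaw":0}]'
python3 - <<'E'
from h import *
c=env.read_camera("wrist"); cv2.imwrite("pics/w6.png",c["img"][:,:,::-1])
E
```

```text
t: 6.62
eef_pos: [443.3, 285.5, 252.6]
tcp_rot: [-3.141, -0.0, -0.166]
ft_force: [-1.0, 1.0, 4.4]
opening: 0.134
```

View pics/w6.png

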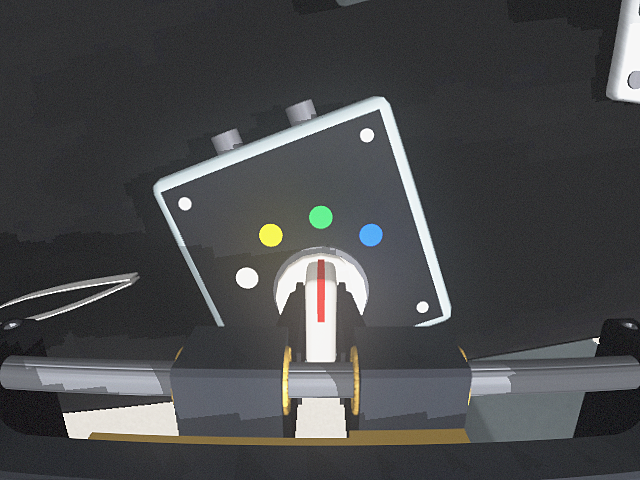

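The pointer lines up with the green dot (320,217). Opening the jaws, rising, and checking again.

```bash
python3 -m pendant '[{"x":0,"y":0,"z":0,"rx":0,"ry":0,"rz":0,"jaw":0.5},{"x":0,"y":0,"z":0,"rx":0,"ry":0,"rz":0,"jaw":0.5},{"x":0,"y":0,"z":0,"rx":0,"ry":0,"rz":0,"jaw":0.5},{"x":0,"y":0,"z":-0.3,"rx":0,"ry":0,"rz":0,"jaw":0.5},{"x":0,"y":0,"z":-0.7,"rx":0,"ry":0,"rz":0,"jaw":0.5},{"x":0,"y":0,"z":-1,"rx":0,"ry":0,"rz":0,"jaw":0.5},{"x":0,"y":0,"z":-1,"rx":0,"ry":0,"rz":0,"jaw":0.5}]'
python3 - <<'E'
from h import *
c=env.read_camera("wrist"); cv2.imwrite("pics/w7.png",c["img"][:,:,::-1])
E
```

```text
t: 7.55
eef_pos: [443.3, 285.4, 405.5]
tcp_rot: [-3.138, -0.005, -0.168]
ft_force: [0.1, -0.6, -0.4]
opening: 0.5
```

View pics/w7.png

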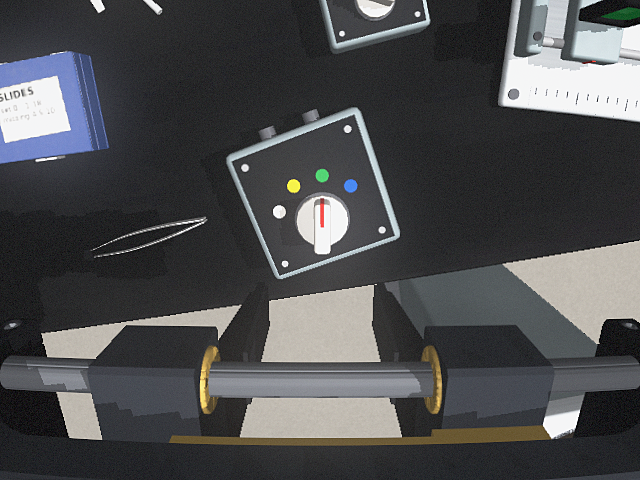

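Run:
```python
from h import *
c=np.load("w3.npy",allow_pickle=True).item()
q=[onz(c,60+(u-1.25)/3.5,(v-1.25)/3.5,148) for u,v in [(162,118),(226,150),(156,314),(90,272)]]
print(q,np.mean(q,0))
```

```text
[array([584.5,  35.6, 148. ]), array([582.9,  24.4, 148. ]), array([555.2,  29.6, 148. ]), array([558.2,  41.7, 148. ])] [570.2    32.825 148.   ]
```

```bash
python3 -m pendant '[{"x":0.5,"y":0.76,"z":0,"rx":0,"ry":0,"rz":0,"jaw":0.6},{"x":0.5,"y":0.76,"z":0,"rx":0,"ry":0,"rz":0,"jaw":0.6},{"x":0.5,"y":0.76,"z":0,"rx":0,"ry":0,"rz":0,"jaw":0.6},{"x":0.5,"y":0.76,"z":0,"rx":0,"ry":0,"rz":0,"jaw":0.6}]'
python3 -m pendant '[{"x":0.5,"y":0.76,"z":0,"rx":0,"ry":0,"rz":0.08,"jaw":0.6},{"x":0.5,"y":0.76,"z":0,"rx":0,"ry":0,"rz":0.08,"jaw":0.6},{"x":0.5,"y":0.76,"z":0,"rx":0,"ry":0,"rz":0.08,"jaw":0.6},{"x":0.5,"y":0.76,"z":0,"rx":0,"ry":0,"rz":0.08,"jaw":0.6},{"x":0.5,"y":0.76,"z":0,"rx":0,"ry":0,"rz":0.08,"jaw":0.6}]'
python3 - <<'E'
from h import *
c=env.read_camera("wrist"); cv2.imwrite("pics/w8.png",c["img"][:,:,::-1]); np.save("w8.npy",c,allow_pickle=True)
E
```

```text
t: 8.1
eef_pos: [498.3, 160.1, 401.3]
tcp_rot: [3.141, 0.002, -0.17]
ft_force: [-0.1, 1.3, -0.6]
opening: 0.599
t: 8.72
eef_pos: [552.5, 37.3, 402.3]
tcp_rot: [-3.142, 0.001, -0.229]
ft_force: [-0.4, 0.2, 0.3]
opening: 0.601
```

View pics/w8.png

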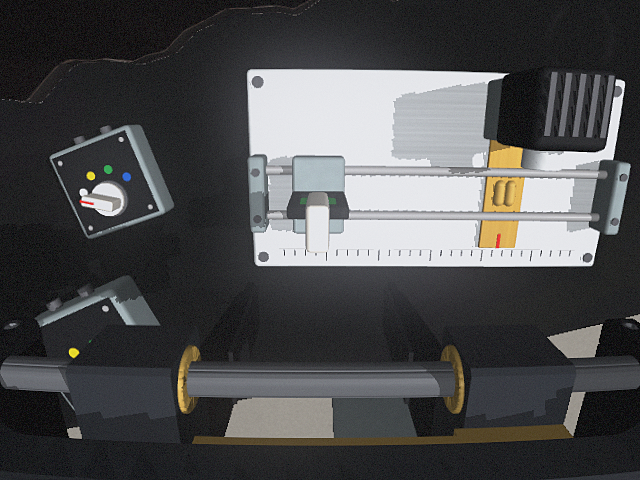

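The rail is level in the view, so yaw is right. Tab is at (317,222), catch ridges at (504,193), red line at (498,241). Measuring both along the rail.

Run:
```python
from h import *
c=np.load("w8.npy",allow_pickle=True).item()
cv2.imwrite("pics/t1.png",cv2.resize(c["img"][140:265,270:370,::-1],None,fx=5,fy=4.8,interpolation=cv2.INTER_CUBIC))
cv2.imwrite("pics/t2.png",cv2.resize(c["img"][160:265,460:540,::-1],None,fx=6,fy=5.5,interpolation=cv2.INTER_CUBIC))
```

```text
(no output)
```

View pics/t1.png

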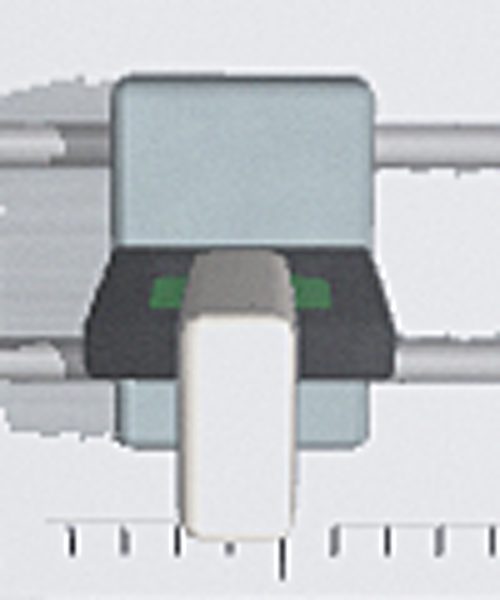

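View pics/t2.png

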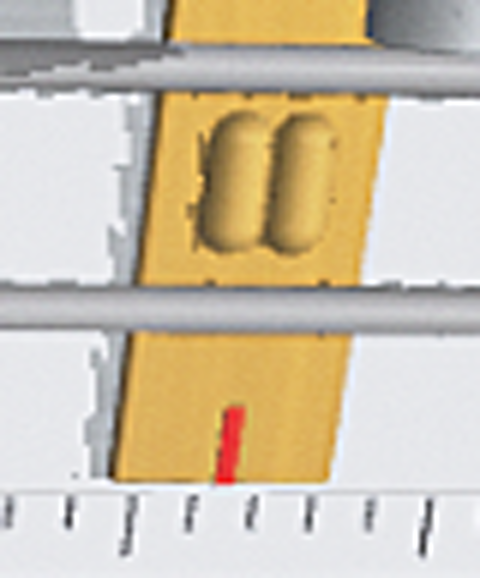

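Run:
```python
from h import *
c=np.load("w8.npy",allow_pickle=True).item()
a=-0.230; Y=np.array([-np.sin(a),np.cos(a)]); X=np.array([np.cos(a),np.sin(a)])
T=lambda u,v,z:onz(c,270+(u-2)/5,140+(v-2)/4.8,z)
C=lambda u,v,z:onz(c,460+(u-2.5)/6,160+(v-2.2)/5.5,z)
for n,p in [("tab top L far",T(183,318,148)),("tab top R far",T(296,318,148)),("tab nearL",T(183,538,148)),("tab nearR",T(292,538,148)),("slider L",T(113,78,40)),("slider R",T(374,78,40)),
 ("red top",C(234,410,10)),("red bot",C(226,480,10)),("red mid z14",C(230,445,14)),("plate L",C(148,200,10)),("plate R",C(374,200,10)),("ridge mid",C(270,182,16)),("ridgeL",C(239,182,18)),("ridgeR",C(302,182,18))]:
    print(n,p,"s=%.1f r=%.1f"%(p[:2]@Y,p[:2]@X))
s=env.state(); p=s["eef_pos"][:2]; print("tcp",p,p@Y,p@X,s["tcp_rot"])
c=np.load("w3.npy",allow_pickle=True).item()
p=onz(c,345.1,186.3,16); print("w3 ridge",p[:2]@Y); p=onz(c,270+165.5/3.5,130+342/3.5,10); print("w3 red",p[:2]@Y)
```

```text
tab top L far [585.4  36.9 148. ] s=169.4 r=561.6
tab top R far [582.4  24.1 148. ] s=156.2 r=561.6
tab nearL [558.   43.6 148. ] s=169.7 r=533.4
tab nearR [555.   30.8 148. ] s=156.5 r=533.4
slider L [607.1  47.2  40. ] s=184.4 r=580.4
slider R [597.3   5.3  40. ] s=141.3 r=580.4
red top [ 489.2 -125.1   10. ] s=-10.3 r=504.8
red bot [ 476.6 -122.5   10. ] s=-10.6 r=492.0
red mid z14 [ 484.5 -122.3   14. ] s=-8.6 r=499.6
plate L [ 529.5 -115.6   10. ] s=8.2 r=541.9
plate R [ 521.5 -151.2   10. ] s=-28.3 r=542.2
ridge mid [ 530.  -132.6   16. ] s=-8.3 r=546.3
ridgeL [ 531.6 -127.    18. ] s=-2.5 r=546.6
ridgeR [ 529.4 -136.7   18. ] s=-12.4 r=546.6
tcp [552.58840233  37.23342244] 162.23066769897036 529.5483741816881 [-3.14156606e+00  3.05633884e-04 -2.28654844e-01]
w3 ridge -7.679254544792571
w3 red -8.394407664831046
```

```bash
python3 -m pendant '[{"x":0.12,"y":-0.005,"z":0,"rx":0,"ry":0,"rz":0,"jaw":0.5},{"x":0.12,"y":-0.005,"z":0.2,"rx":0,"ry":0,"rz":0,"jaw":0.5},{"x":0.12,"y":-0.005,"z":0.5,"rx":0,"ry":0,"rz":0,"jaw":0.5},{"x":0.12,"y":-0.005,"z":0.66,"rx":0,"ry":0,"rz":0,"jaw":0.5},{"x":0.12,"y":-0.005,"z":0.66,"rx":0,"ry":0,"rz":0,"jaw":0.5}]'
python3 - <<'E'
from h import *
c=env.read_camera("wrist"); cv2.imwrite("pics/w9.png",c["img"][:,:,::-1])
E
```

```text
t: 9.4
eef_pos: [570.4, 33.3, 302.2]
tcp_rot: [3.141, 0.003, -0.229]
ft_force: [-0.7, 0.4, 0.9]
opening: 0.496
```

View pics/w9.png

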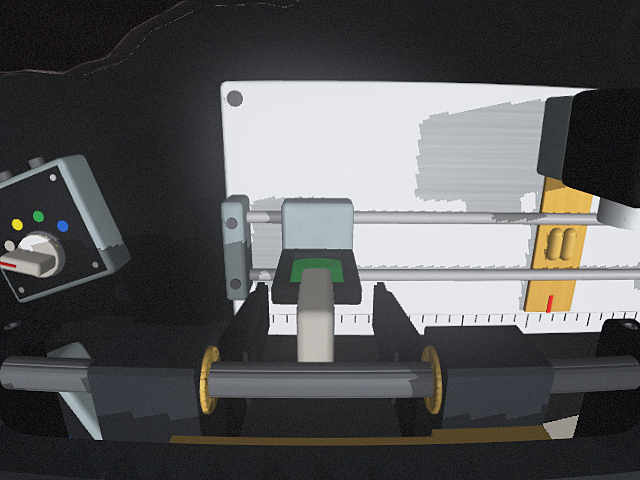

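The tab (316,320) stands midway between the fingers. Closing.

```bash
python3 -m pendant '[{"x":0,"y":0,"z":0,"rx":0,"ry":0,"rz":0,"jaw":0},{"x":0,"y":0,"z":0,"rx":0,"ry":0,"rz":0,"jaw":0},{"x":0,"y":0,"z":0,"rx":0,"ry":0,"rz":0,"jaw":0},{"x":0,"y":0,"z":0,"rx":0,"ry":0,"rz":0,"jaw":0},{"x":0,"y":0,"z":0,"rx":0,"ry":0,"rz":0,"jaw":0},{"x":0,"y":0,"z":0,"rx":0,"ry":0,"rz":0,"jaw":0},{"x":0,"y":0,"z":0,"rx":0,"ry":0,"rz":0,"jaw":0}]'
```

```text
t: 10.32
eef_pos: [570.8, 32.1, 303.8]
tcp_rot: [-3.141, -0.001, -0.231]
ft_force: [-0.9, 0.0, 5.4]
opening: 0.146
```

Opening 13.9 mm, so the tab is held. Sliding the first 135 of about 171 mm.

```bash
python3 -m pendant '[{"x":0,"y":0.05,"z":0,"rx":0,"ry":0,"rz":0,"jaw":0},{"x":0,"y":0.15,"z":0,"rx":0,"ry":0,"rz":0,"jaw":0},{"x":0,"y":0.25,"z":0,"rx":0,"ry":0,"rz":0,"jaw":0},{"x":0,"y":0.35,"z":0,"rx":0,"ry":0,"rz":0,"jaw":0},{"x":0,"y":0.45,"z":0,"rx":0,"ry":0,"rz":0,"jaw":0}]'
python3 -m pendant '[{"x":0,"y":0.1,"z":0,"rx":0,"ry":0,"rz":0,"jaw":0},{"x":0,"y":0.2,"z":0,"rx":0,"ry":0,"rz":0,"jaw":0},{"x":0,"y":0.3,"z":0,"rx":0,"ry":0,"rz":0,"jaw":0},{"x":0,"y":0.38,"z":0,"rx":0,"ry":0,"rz":0,"jaw":0},{"x":0,"y":0.45,"z":0,"rx":0,"ry":0,"rz":0,"jaw":0},{"x":0,"y":0.45,"z":0,"rx":0,"ry":0,"rz":0,"jaw":0},{"x":0,"y":0.45,"z":0,"rx":0,"ry":0,"rz":0,"jaw":0}]'
python3 - <<'E'
from h import *
c=env.read_camera("wrist"); cv2.imwrite("pics/w10.png",c["img"][:,:,::-1]); np.save("w10.npy",c,allow_pickle=True)
E
```

```text
t: 10.95
eef_pos: [555.2, -33.9, 303.8]
tcp_rot: [-3.141, -0.0, -0.231]
ft_force: [-0.7, 1.1, 6.4]
opening: 0.144
t: 11.82
eef_pos: [539.7, -99.5, 303.8]
tcp_rot: [3.141, 0.0, -0.231]
ft_force: [-3.6, 0.6, 7.0]
opening: 0.147
```

View pics/w10.png

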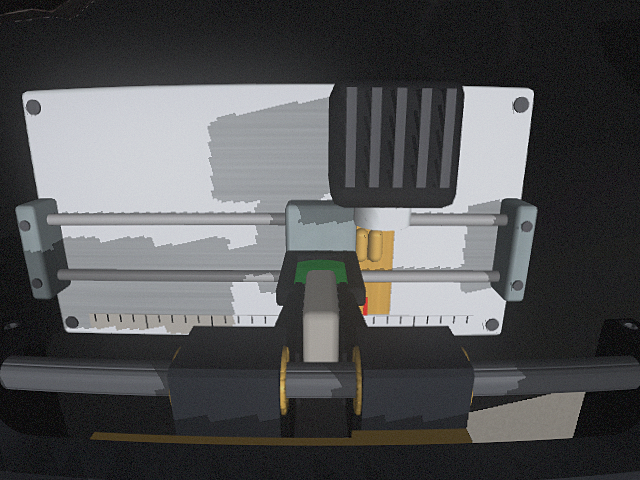

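```bash
python3 -m pendant '[{"x":0,"y":0.04,"z":0,"rx":0,"ry":0,"rz":0,"jaw":0},{"x":0,"y":0.08,"z":0,"rx":0,"ry":0,"rz":0,"jaw":0},{"x":0,"y":0.12,"z":0,"rx":0,"ry":0,"rz":0,"jaw":0},{"x":0,"y":0.12,"z":0,"rx":0,"ry":0,"rz":0,"jaw":0},{"x":0,"y":0.12,"z":0,"rx":0,"ry":0,"rz":0,"jaw":0}]'
python3 - <<'E'
from h import *
c=np.load("w10.npy",allow_pickle=True).item()
a=-0.230; Y=np.array([-np.sin(a),np.cos(a)])
for n,u,v,z in [("ridgemid",368.8,245,16),("sliderL",287,208,40),("frameL",282,253,102),("frameR",361,253,102),("tabL",305,330,135),("tabR",340,330,135)]: print(n,onz(c,u,v,z)[:2]@Y)
p=env.state()["eef_pos"][:2];print(p@Y)
for n in ["side","wrist"]:
  c=env.read_camera(n);np.save(n+"11.npy",c,allow_pickle=True)
  q=c["img"][200:290,290:410] if n=="side" else c["img"][60:340,180:520]
  cv2.imwrite(f"pics/{n}11.png",cv2.resize(q[:,:,::-1],None,fx=6 if n=="side" else 2,fy=6 if n=="side" else 2,interpolation=cv2.INTER_CUBIC))
E
```

```text
t: 12.5
eef_pos: [535.6, -117.0, 303.8]
tcp_rot: [3.141, 0.0, -0.231]
ft_force: [-3.6, 0.8, 7.0]
opening: 0.149
ridgemid -8.394065265830447
sliderL 45.132765012010466
frameL 42.89668051337327
frameR 5.80951470363015
tabL 31.170957268140814
tabR 16.884668549900017
8.224380131141933
```

View pics/side11.png

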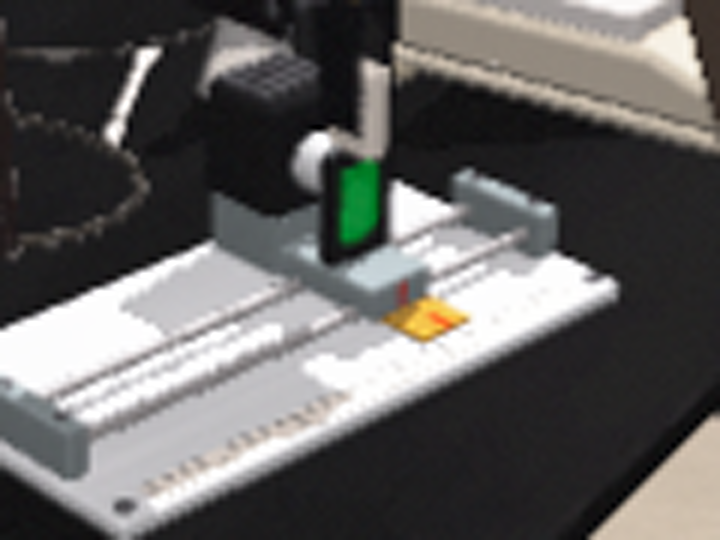

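View pics/wrist11.png

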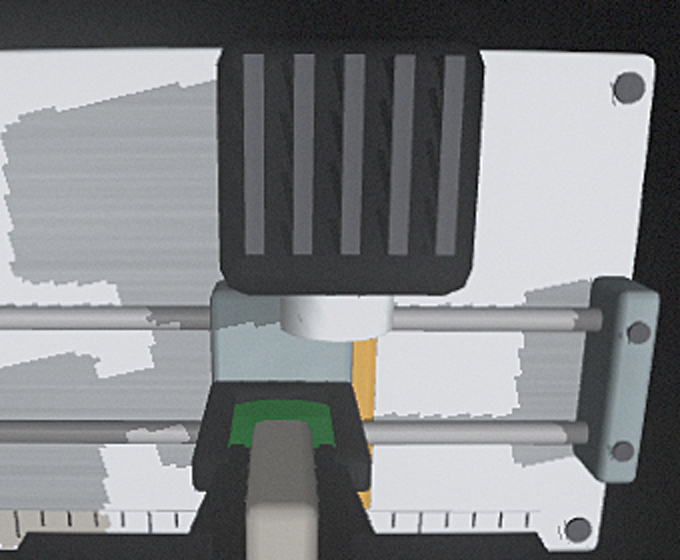

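```bash
python3 -m pendant '[{"x":0,"y":0.025,"z":0,"rx":0,"ry":0,"rz":0,"jaw":0},{"x":0,"y":0.05,"z":0,"rx":0,"ry":0,"rz":0,"jaw":0},{"x":0,"y":0.05,"z":0,"rx":0,"ry":0,"rz":0,"jaw":0}]'
python3 -m pendant '[{"x":0,"y":0.01,"z":0,"rx":0,"ry":0,"rz":0,"jaw":0},{"x":0,"y":0.01,"z":0,"rx":0,"ry":0,"rz":0,"jaw":0}]'
python3 -m pendant '[{"x":0,"y":0.01,"z":0,"rx":0,"ry":0,"rz":0,"jaw":0},{"x":0,"y":0.01,"z":0,"rx":0,"ry":0,"rz":0,"jaw":0}]'
python3 -m pendant '[{"x":0,"y":0.01,"z":0,"rx":0,"ry":0,"rz":0,"jaw":0},{"x":0,"y":0.01,"z":0,"rx":0,"ry":0,"rz":0,"jaw":0}]'
```

```text
t: 12.98
eef_pos: [533.9, -124.2, 303.8]
tcp_rot: [3.141, 0.0, -0.231]
ft_force: [-3.8, -1.1, 8.0]
opening: 0.147
t: 13.22
eef_pos: [533.6, -125.5, 303.8]
tcp_rot: [3.142, 0.0, -0.231]
ft_force: [-3.3, 1.0, 7.8]
opening: 0.144
t: 13.48
eef_pos: [533.2, -127.2, 303.8]
tcp_rot: [3.141, 0.0, -0.231]
ft_force: [-4.4, -1.5, 8.0]
opening: 0.147
t: 13.72
eef_pos: [532.8, -128.7, 303.8]
tcp_rot: [3.141, 0.0, -0.231]
ft_force: [-2.5, -2.2, 6.1]
opening: 0.148
```

```bash
cat > r.py <<'E'
from h import *
a=-0.230; Y=np.array([-np.sin(a),np.cos(a)])
f=[];p=[]
for i in range(3):
    env.read_camera("side"); s=env.state(); f.append(s["ft_force"]@np.r_[Y,0]); p.append(s["eef_pos"][:2]@Y)
print("s",np.round(p,1),"Fs",np.round(f,1))
E
python3 r.py; python3 -m pendant '[{"x":0,"y":0.01,"z":0,"rx":0,"ry":0,"rz":0,"jaw":0},{"x":0,"y":0.01,"z":0,"rx":0,"ry":0,"rz":0,"jaw":0}]' >/dev/null; python3 r.py
python3 - <<'E'
from h import *
c=env.read_camera("side")
cv2.imwrite("pics/side12.png",cv2.resize(c["img"][225:265,325:385,::-1],None,fx=12,fy=12,interpolation=cv2.INTER_CUBIC))
E
```

```text
s [-3.9 -3.9 -3.9] Fs [-3.  -2.3 -3. ]
s [-5.4 -5.4 -5.4] Fs [-3.7 -3.1 -3.1]
```

View pics/side12.png

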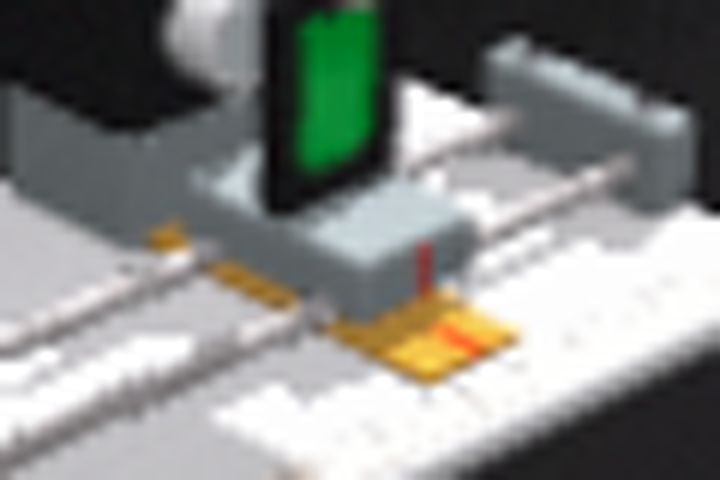

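```bash
cat > red.py <<'E'
from h import *
a=-0.230; Y=np.array([-np.sin(a),np.cos(a)]); X=np.array([np.cos(a),np.sin(a)])
c=env.read_camera("side"); hsv=cv2.cvtColor(c["img"],cv2.COLOR_RGB2HSV)
m=cv2.inRange(hsv,(0,110,90),(8,255,255))|cv2.inRange(hsv,(172,110,90),(180,255,255))
m[:225]=0;m[270:]=0;m[:,:320]=0;m[:,:]=m; m[:,400:]=0
N,l,s,ce=cv2.connectedComponentsWithStats(m)
for i in range(1,N):
    u,v=ce[i]; o,d=ray(c,u,v); X3=np.r_[X,0]
    for r in (511,514.5,518):
        P=o+d*(r-o@X3)/(d@X3)
        print(s[i],ce[i].round(1),"face r",r,"s %.1f z %.1f"%(P[:2]@Y,P[2]))
    P=onz(c,u,v,12); print("   on plate z12: s %.1f r %.1f"%(P[:2]@Y,P[:2]@X))
E
python3 red.py
```

```text
[360 246   1   3   3] [360. 247.] face r 511 s -3.4 z 33.5
[360 246   1   3   3] [360. 247.] face r 514.5 s -7.2 z 30.7
[360 246   1   3   3] [360. 247.] face r 518 s -11.0 z 28.0
   on plate z12: s -32.9 r 538.3
```

Run:
```python
from h import *
a=-0.230; Y=np.array([-np.sin(a),np.cos(a)]); X=np.array([np.cos(a),np.sin(a)])
w=np.load("w8.npy",allow_pickle=True).item()
for z in (30,35,40,45):
  p=onz(w,270+(240)/5,140+(448-2)/4.8,z);q=onz(w,270+(240)/5,140+(78-2)/4.8,z); print(z,"slider near r",p[:2]@X,"far",q[:2]@X)
c=env.read_camera("side"); X3=np.r_[X,0]
cv2.imwrite("pics/s13.png",cv2.resize(c["img"][235:265,345:385,::-1],None,fx=16,fy=16,interpolation=cv2.INTER_NEAREST))
im=cv2.imread("pics/side0.png"); cv2.imwrite("pics/s14.png",cv2.resize(im[250:280,300:340],None,fx=16,fy=16,interpolation=cv2.INTER_NEAREST))
for u,v in [(317.3,266),(360,247)]:
  o,d=ray(c,u,v)
  for z in (25,28,31):
    P=o+d*(z-o[2])/d[2]; print(u,v,z,"s %.1f r %.1f"%(P[:2]@Y,P[:2]@X))
for u,v in [(362.8,253.1)]:
  P=onz(c,u,v,12);print(P[:2]@Y,P[:2]@X)
```

```text
30 slider near r 511.3654387218377 far 579.3558056859888
35 slider near r 512.8197626842592 far 579.8882343881986
40 slider near r 514.2512888943273 far 580.3004986985544
45 slider near r 515.7056128567489 far 580.8101296484105
317.3 266 25 s 155.4 r 525.1
317.3 266 28 s 158.7 r 521.3
317.3 266 31 s 162.0 r 517.5
360 247 25 s -15.0 r 521.7
360 247 28 s -10.9 r 517.9
360 247 31 s -6.8 r 514.1
-10.8466392164944 505.4840060948588
```

View pics/s13.png

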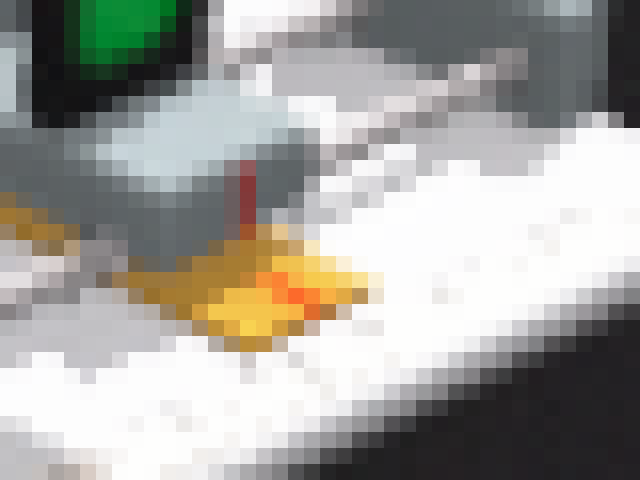

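View pics/s14.png

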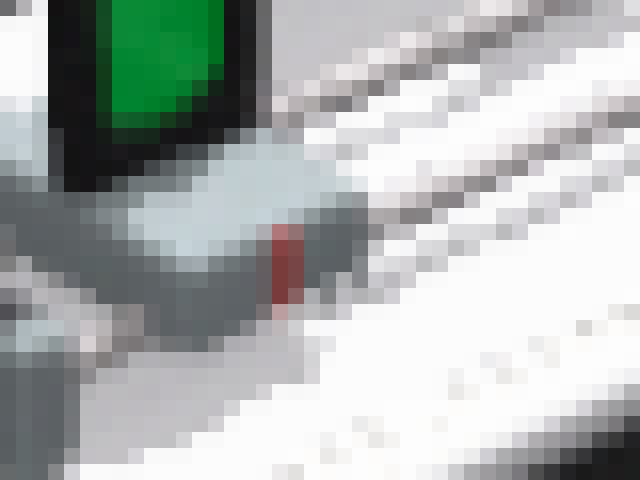

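Side view: the holder line (360,247) is nearly opposite the plate line, and the holder now pulls forward at about 3 N. That suggests it is past the ridge and a few mm short of the notch. Advancing 1 mm at a time until the pull vanishes.

```bash
python3 -m pendant '[{"x":0,"y":0.007,"z":0,"rx":0,"ry":0,"rz":0,"jaw":0},{"x":0,"y":0.007,"z":0,"rx":0,"ry":0,"rz":0,"jaw":0}]' >/dev/null; python3 r.py
python3 -m pendant '[{"x":0,"y":0.007,"z":0,"rx":0,"ry":0,"rz":0,"jaw":0},{"x":0,"y":0.007,"z":0,"rx":0,"ry":0,"rz":0,"jaw":0}]' >/dev/null; python3 r.py
```

```text
s [-6.1 -6.1 -6.1] Fs [0.6 0.4 0.9]
s [-7.  -6.9 -7. ] Fs [3.2 1.9 3.4]
```

Run:
```python
from h import *
c=env.read_camera("wrist");np.save("w15.npy",c,allow_pickle=True)
cv2.imwrite("pics/w15.png",cv2.resize(c["img"][180:340,240:400,::-1],None,fx=3.7,fy=3.7,interpolation=cv2.INTER_CUBIC))
c=env.read_camera("side")
cv2.imwrite("pics/s15.png",cv2.resize(c["img"][235:265,345:385,::-1],None,fx=16,fy=16,interpolation=cv2.INTER_CUBIC))
```

```text
(no output)
```

View pics/w15.png

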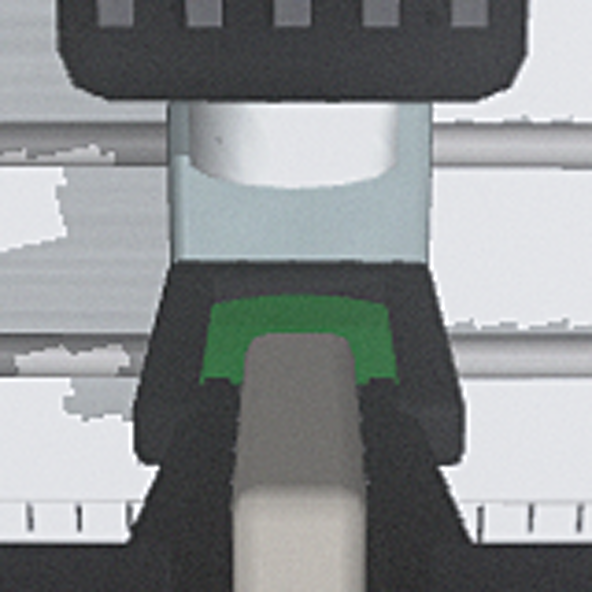

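View pics/s15.png

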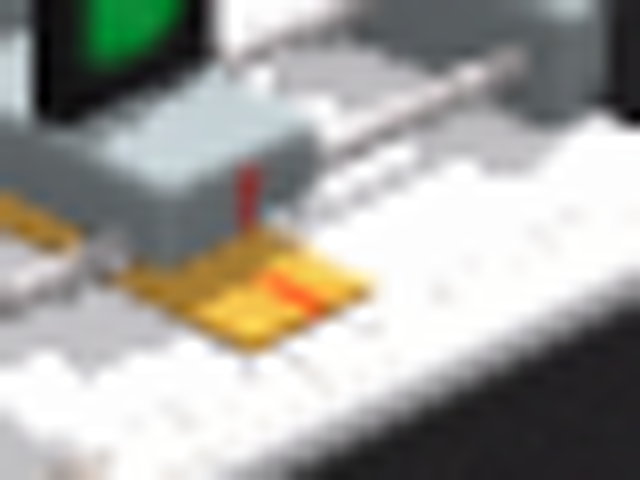

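In the wrist view the lamp and nozzle are centred at crop x=293, while the slider, frame and tab are at 300–301. So the holder is about 1 mm past the notch centre. The force agrees: it crossed from −3 N to +3 N near s=−6.1. Backing up 0.8 mm.

```bash
python3 -m pendant '[{"x":0,"y":-0.005,"z":0,"rx":0,"ry":0,"rz":0,"jaw":0},{"x":0,"y":-0.005,"z":0,"rx":0,"ry":0,"rz":0,"jaw":0},{"x":0,"y":-0.005,"z":0,"rx":0,"ry":0,"rz":0,"jaw":0},{"x":0,"y":-0.005,"z":0,"rx":0,"ry":0,"rz":0,"jaw":0},{"x":0,"y":-0.005,"z":0,"rx":0,"ry":0,"rz":0,"jaw":0}]'; python3 r.py
python3 - <<'E'
from h import *
c=env.read_camera("wrist");cv2.imwrite("pics/w16.png",c["img"][:,:,::-1])
a=-0.230; Y=np.array([-np.sin(a),np.cos(a)])
w=np.load("w15.npy",allow_pickle=True).item()
P=lambda u,v,z:onz(w,240+(u-1.35)/3.7,180+(v-1.35)/3.7,z)[:2]@Y
print("lamp",P(57,50,113),P(528,50,113),"nozzle",P(189,150,80),P(397,150,80),"slider",P(170,220,40),P(432,220,40),"frame",P(135,450,102),P(465,450,102),"tab",P(235,490,148),P(365,490,148))
w=np.load("w3.npy",allow_pickle=True).item()
print("w3 lamp corners",[onz(w,u,v,113)[:2]@Y for u,v in [(356,99),(410,64),(467,108),(418,166)]])
E
```

```text
t: 15.95
eef_pos: [532.2, -131.2, 303.8]
tcp_rot: [-3.142, 0.0, -0.231]
ft_force: [-3.2, 1.6, 7.5]
opening: 0.148
s [-6.4 -6.4 -6.4] Fs [0.6 1.9 0.9]
lamp 19.495844651265216 -34.32839798649926 nozzle 7.063852409183158 -21.68066055394605 slider 13.581301089187143 -30.491560244248834 frame 13.43505019865881 -30.030813545420436 tab -1.7693837073636816 -14.698715102683437
w3 lamp corners [np.float64(31.460512701877335), np.float64(15.07907793410568), np.float64(-31.185715835143306), np.float64(-26.736166199559154)]
```

View pics/w16.png

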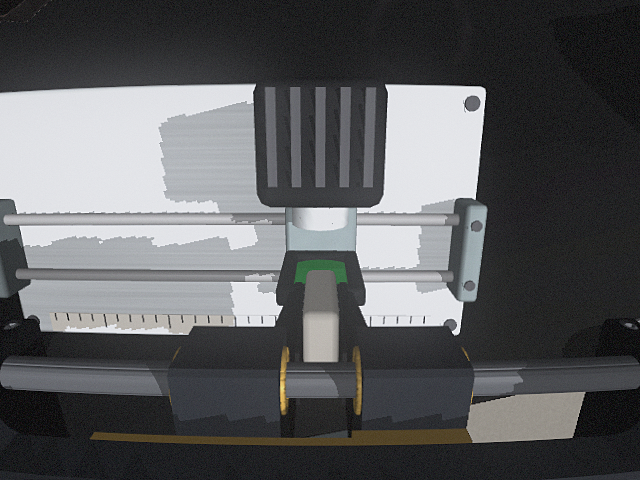

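All measures agree within about 1 mm (holder about −7.7, lamp centre −7.4, ridges −7.7 to −8.4). One last check of the knob, then I'll hand in.

Run:
```python
from h import *
c=env.read_camera("side"); cv2.imwrite("pics/s17.png",cv2.resize(c["img"][215:360,220:400,::-1],None,fx=4,fy=4,interpolation=cv2.INTER_CUBIC)); print(env.state()["opening"],env.state()["ft_force"])
```

```text
0.1491420310665773 [-3.09575612  2.336824    7.21884307]
```

View pics/s17.png

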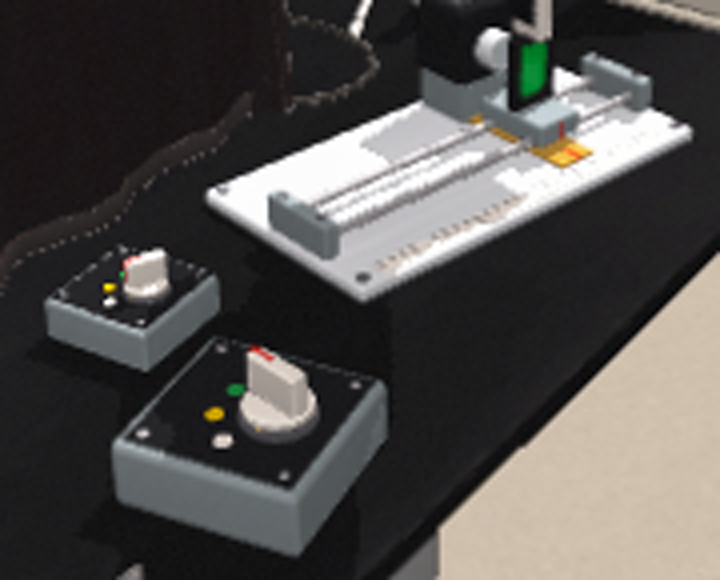

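The knob at (275,390) still points at green (bar unchanged), and the red lines face each other at (562,135) and (572,154). Handing in.

```bash
python3 -c "
from cell import env
print(env.job_done())"
```

```text
the job is handed in; nothing more can be done
None
```

I turned the larger box's knob from yellow to green, then slid the filter holder about 169 mm along its rail into the catch. I handed the job in at about 16 s, still gripping the tab; no verdict was reported.

**Knob:** after I let go, the wrist view showed the pointer lined up with the green dot. The last side view still showed it there.

**Holder:** the wrist view put it within about 1 mm of the lamp and ridge centre. The force along the rail flipped from about −3 N to +3 N around that spot, and about 1–2 N was left at rest. The two red lines faced each other in the side view.

**Grip and surroundings:** the jaws stayed at about 14 mm, the tab's width. I saw no sign that the lamp or the other things on the bench had moved, but I did not measure them.

**Disagreements:**
- My force samples did not show the 5–8 N climb over the first ridge. I judged the notch from the force flip and the camera views instead.
- Single camera readings of the notch differed by up to about 2–3 mm, with the side view the least accurate.

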